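# Load mandrels along the undercut lane, shut the gate, press the start pedal

### The arm

A 6-joint arm with a two-finger parallel gripper is mounted at the origin on the work surface. World frame = base frame: x ahead of the robot, y to its left, z up, the work surface at z = 0. Lengths are in m, angles in rad, forces in N, time in s.
With the tool pointing down it reaches from about 0.35 to 0.975 m from the base axis. Payload 7.1 kg.
Tool frame: the origin (TCP) lies at the very end of the fingers, on their centre line; the grasp point (between the pads) lies 19 mm behind it; z points along the fingers, y is the line along which they close (so a half turn about z gives the same grasp; the last joint's range is limited). The gripper opens to 88 mm and grips with 3 to 60 N. Pads are 20 mm wide; open, the fingers measure 115 mm over their backs; the gripper's body (75 mm by 178 mm) begins 61 mm behind the grasp point.
Start: joints at [1.132, 0.423, 1.63, -0, 1.089, -0.019], TCP at [0.255, 0.571, 0.223] pointing down, gripper open.
Joint ranges: [-3, 3], [-0.9, 2.11], [0.09, 2.58], [-1.31, 4.45], [0.11, 2.69], [-2.54, 2.54]. Speed limits (rad/s): [2.39, 2.39, 3.01, 3.14, 3.14, 3.14].

### API

Orientations are given as a 3x3 rotation matrix whose columns are the frame's x, y, z axes.
In Python, from bench import arm, grab_frame, get_calibration gives the robot as it stands.
- The arm moves only by the tool carry_out, never from a script. Its argument "increments" is text: rows parted by semicolons, each of 5 numbers parted by spaces: the shift along the tool's x, y, z in cm, then the turn about the tool's z in rad, then the closure, from 0 (fully open) to 1 (shut). A call has 1 to 12 rows; each row is the pose to reach, as a shift and turn from the pose commanded when the call began, along the tool's axes at that moment; what a row does not reach only later rows make up. A row lasts 1/12 s, in which the tool goes at most 41.7 mm and 7.16 degrees, less where a joint would pass 70% of its speed; a pose out of reach is approached as far as the arm can. A call with a gripper value outside its range is refused whole. The fingers move at their own pace and stop on an object; "newtons" is the grip in N (left out, the last holds). Time passes only in rows, so rows that repeat a pose let the fingers close. It gives the time, the measured TCP pose, the force, the opening and the grip force at its end, in the units of the state.
- arm.read_state(): the state, without advancing time (a new reading comes with each control period).
- grab_frame(name): name is "side" or "top" or "wrist"; returns (picture, depth): 480x640x3 uint8, red, green, blue; 480x640 float32, m along the optical axis (not along the pixel's ray), 0 where there is no reading.
- get_calibration(name): a dict with "fovy" (degrees; the focal length in pixels is half the picture's height over the tangent of half this angle, whatever the lens; pixels are square), "cx", "cy" (the principal point, pixels), "cam_to_world" (4x4, takes a point from camera to world coordinates). Camera axes: x right, y up, looking along -z (the intrinsics and any distortion apply to the point x, -y, -z); pixel columns grow to the right and rows downward; lengths in m; the calibration is good to about 2 mm. A picture is of the moment at which its call begins: read the wrist's pose just before it. get_calibration takes no time and is no camera call; for the wrist camera it gives the pose at the moment of the call.
- arm.hand_in(): hands the job in; it is judged then, once.
The state is a dict: "t": time; "joint_pos": joint angles; "qd": joint speeds; "tau": joint torques, N m; "ee_pos": TCP position; "ee_rot": TCP orientation; "ft_force": force on the tool from outside, world axes, zero at the start; "torque": the same for the moment, N m; "opening": opening from 0.0 (shut) to 1.0 (fully open); "finger_force": force on a finger pad.
Only numpy, scipy, OpenCV 4.12 (cv2) and the standard library are available. Lean on these libraries where they do the work, as an engineer would, in place of code of your own. Each camera call takes 0.05 s, during which the arm holds its last target. There are 200 camera calls.

### The job

Swing the carrier's gate open, out of the way of its lane, and load every test mandrel standing on the bench into the carrier: set its foot in the open loading bay, slide it under the lips along the lane, round the corner and into the cross lane, so that all of them end up standing in the cross lane clear of the corner. Then swing the gate fully shut again across the lane's entrance, and only then press the spring pedal right down to its stop, hold it there for half a second and let it come up again. Leave the caliper, screwdriver and jar where they are.

Things in the scene. Friction and masses are not known exactly. Their poses are not given: they have to be found in the camera images.
- mandrel0: a test mandrel, one of up to five identical ones: round steel foot 36 mm across and 10 mm thick, bare stem 14 mm in diameter from 10 to 56 mm height, black round grip head 22 mm across from 56 to 80 mm; 160 g, stands upright. Origin at the centre of the foot's underside, z up along the stem. May be absent
- mandrel1: a test mandrel, one of up to five identical ones: round steel foot 36 mm across and 10 mm thick, bare stem 14 mm in diameter from 10 to 56 mm height, black round grip head 22 mm across from 56 to 80 mm; 160 g, stands upright. Origin at the centre of the foot's underside, z up along the stem. May be absent
- mandrel2: a test mandrel, one of up to five identical ones: round steel foot 36 mm across and 10 mm thick, bare stem 14 mm in diameter from 10 to 56 mm height, black round grip head 22 mm across from 56 to 80 mm; 160 g, stands upright. Origin at the centre of the foot's underside, z up along the stem. May be absent
- mandrel3: a test mandrel, one of up to five identical ones: round steel foot 36 mm across and 10 mm thick, bare stem 14 mm in diameter from 10 to 56 mm height, black round grip head 22 mm across from 56 to 80 mm; 160 g, stands upright. Origin at the centre of the foot's underside, z up along the stem. May be absent
- mandrel4: a test mandrel, one of up to five identical ones: round steel foot 36 mm across and 10 mm thick, bare stem 14 mm in diameter from 10 to 56 mm height, black round grip head 22 mm across from 56 to 80 mm; 160 g, stands upright. Origin at the centre of the foot's underside, z up along the stem. May be absent
- carrier: fixed metal carrier, plate x -115 to 75, y -138 to 138 mm, origin on the bench, with an L-shaped undercut lane: floor at z = 8 mm, 44 mm wide for the feet up to z = 22; above that steel lips 5 mm thick (top z = 27) leave a slot 22 mm wide for the stem. Entry lane along +x on y = -96, from the loading bay to the corner at x = 30; cross lane from there along +y on x = 30 to its closed end
- lane_mouth (a point): centre of the loading bay on the lane floor (carrier frame -85, -96, 8 mm). The bay, x = -110 to -60 mm, has no lips: open above and in front, between two guide walls 44 mm apart whose tops are 22 mm above the bench
- lane_corner (a point): the lane's corner on the lane floor, where the two centre lines meet (carrier frame 30, -96, 8 mm)
- lane_end (a point): where the centre of a foot stands when pushed to the closed end of the cross lane, on the lane floor (carrier frame 30, 100, 8 mm). The cross lane holds five feet in a row, 36 mm apart; a mandrel is clear of the corner when its centre is at carrier y above -63 mm
- gate (a joint): swing gate on the carrier, a steel bar 12 mm wide that turns level about an upright pivot at carrier (-40, -38 mm), its underside 30 mm and top 38 mm above the bench; 0 = shut (bar along the carrier's -y, across the entry lane's slot), pi/2 = bar pointing to the carrier's -x, largest 2.4 rad. It stays where it is left
- gate_pivot (a point): the gate's pivot axis, 30 mm above the bench
- gate_knob (a point): top of the gate's upright black knob (18 mm in diameter, 34 mm tall, from 38 to 72 mm above the bench), 92 mm from the pivot
- pedal (a joint): spring pedal: 0 = up, 0.22 rad = down on its stop; needs about 4 N at first and 9 N at the stop, and springs back
- pedal_pad (a point): centre of the top of the pedal's black rubber pad (45 x 56 mm), 95 mm from the pedal's hinge, about 60 mm above the bench when up; it goes down some 21 mm. Hinge at the pedal's far (+x of the pedal_base) end, 30 mm above the bench
- pedal_base: fixed base plate of the pedal, 150 x 90 mm; origin at the centre of its underside, x towards the hinge end
- caliper: digital caliper lying on the bench, 170 mm long, 12 mm thick; leave alone
- screwdriver: screwdriver lying on the bench; leave alone
- jar: small closed jar, 52 mm across, 60 mm tall; leave alone
Not all that is in view belongs to the job. Leave any red look-alike of the mandrel4 alone.

How it is judged:
On the way, in this order (a step that is already met when the one before it is completed fails the run):
1. every mandrel present stands in the cross lane, clear of the corner, with its foot under the lips (x of mandrel0 in the frame of carrier between 0.02 and 0.04 m and y of mandrel0 in the frame of carrier between -0.063 and 0.11 m and z of mandrel0 in the frame of carrier between 0.004 and 0.0135 m and angle between each of mandrel0, mandrel1, mandrel2, mandrel3, mandrel4's own z axis and vertical below 0.12 rad and x of mandrel1 in the frame of carrier between 0.02 and 0.04 m and y of mandrel1 in the frame of carrier between -0.063 and 0.11 m and z of mandrel1 in the frame of carrier between 0.004 and 0.0135 m and x of mandrel2 in the frame of carrier between 0.02 and 0.04 m and y of mandrel2 in the frame of carrier between -0.063 and 0.11 m and z of mandrel2 in the frame of carrier between 0.004 and 0.0135 m and x of mandrel3 in the frame of carrier between 0.02 and 0.04 m and y of mandrel3 in the frame of carrier between -0.063 and 0.11 m and z of mandrel3 in the frame of carrier between 0.004 and 0.0135 m and x of mandrel4 in the frame of carrier between 0.02 and 0.04 m and y of mandrel4 in the frame of carrier between -0.063 and 0.11 m and z of mandrel4 in the frame of carrier between 0.004 and 0.0135 m), for 0.2 s.
2. the gate is swung shut (value of joint gate below 0.08 rad), for 0.2 s.
3. the pedal is held down on its stop (value of joint pedal above 0.195 rad), for 0.3 s.
At the end, for the whole second after the job is handed in: every mandrel present upright and at rest in the cross lane: foot on the lane floor under the lips, within 10 mm of the centre line, centre over 33 mm past the entry lane's centre line; gate within 0.10 rad of shut; pedal up again (below 0.04 rad) (all of step 1 and linear speed of each of mandrel0, mandrel1, mandrel2, mandrel3, mandrel4 below 0.02 m/s and value of joint gate below 0.1 rad and value of joint pedal below 0.04 rad); the robot touches nothing.
It fails at once if the pedal is pressed (more than 0.12 rad) while the gate is not shut (value of joint pedal above 0.12 rad and value of joint gate above 0.3 rad).
It fails at once if the caliper, screwdriver or jar is moved more than 30 mm (distance of any of caliper, screwdriver, jar from where it was at the start of the episode above 0.03 m).
Of mandrel0, mandrel1, mandrel2, mandrel3, mandrel4 only 3 to 5 are there at a start; the rules pass over those that are not, and their reading is None.
At some moment in a run one of mandrel0, mandrel1, mandrel2, mandrel3, mandrel4 may be knocked a few centimetres aside while the robot is not near it.
Once in a run the grip may slacken for a moment while it holds something.
It also fails if it takes over 210 s, if anything falls off the work surface, if the arm or the gripper's body presses on something with over 40 N, if the wrist force passes 120 N, or if a joint passes its speed limit or range.

## Working session

There is one attempt and no reset: what is moved stays moved. The work goes in short steps, Python scripts to look and compute and a tool call to move; the robot and the scene stay as the last step left them, time stands still between calls to the robot, and variables do not carry over. Pictures are saved under pics/ and viewed, at most 14 in all, crops included, and the job is handed in when it is done.

Besides the shell and the picture viewer there is one more tool, called after ">>>" as name(argument=value, ...) on one line, values as JSON. carry_out: Moves the arm, as the interface text tells. Its arguments: {"type":"object","properties":{"increments":{"type":"string"},"newtons":{"type":"number"}},"required":["increments"]}

```bash
mkdir -p pics; ls
cat > h.py <<'E'
import numpy as np, cv2
from bench import arm, grab_frame, get_calibration
def save(n,img): cv2.imwrite(f'pics/{n}.png',img[:,:,::-1])
def cal(n):
    c=get_calibration(n); f=240/np.tan(np.radians(c['fovy'])/2); return c,f,np.array(c['cam_to_world'])
def ray(n,u,v,C=None):
    c,f,T=C or cal(n); d=T[:3,:3]@np.array([(u-c['cx'])/f,-(v-c['cy'])/f,-1]); return T[:3,3],d
def onz(n,u,v,z,C=None):
    o,d=ray(n,u,v,C); return o+d*(z-o[2])/d[2]
def pts(n,depth,C=None):
    c,f,T=C or cal(n); v,u=np.mgrid[:480,:640]; 
    P=np.stack([(u-c['cx'])/f*depth,-(v-c['cy'])/f*depth,-depth],-1); return P@T[:3,:3].T+T[:3,3]
E
python3 - <<'E'
from h import *
for n in('top','side'):
    C=cal(n);print(C)
    im,d=grab_frame(n);save(n+'0',im);np.savez(n+'0.npz',im=im,d=d)
print(arm.read_state())
E
```

```text
pics
({'fovy': 44.87036733317664, 'cx': 310.77613508061177, 'cy': 234.90691993475625, 'cam_to_world': array([[ 1.01786322e-03,  9.92434045e-01, -1.22774717e-01,
         4.11873970e-01],
       [-9.99985045e-01,  3.50425617e-04, -5.45774979e-03,
        -9.46134173e-03],
       [-5.37343330e-03,  1.22778436e-01,  9.92419559e-01,
         1.57946306e+00],
       [ 0.00000000e+00,  0.00000000e+00,  0.00000000e+00,
         1.00000000e+00]])}, np.float64(581.2702646778275), array([[ 1.01786322e-03,  9.92434045e-01, -1.22774717e-01,
         4.11873970e-01],
       [-9.99985045e-01,  3.50425617e-04, -5.45774979e-03,
        -9.46134173e-03],
       [-5.37343330e-03,  1.22778436e-01,  9.92419559e-01,
         1.57946306e+00],
       [ 0.00000000e+00,  0.00000000e+00,  0.00000000e+00,
         1.00000000e+00]]))
({'fovy': 54.620760123440036, 'cx': 329.8161041806759, 'cy': 229.91638776365016, 'cam_to_world': array([[ 0.86215117,  0.38572907, -0.32849419,  0.26103222],
       [-0.50652091,  0.67091196, -0.54158444, -0.52982114],
       [ 0.01148582,  0.63331684,  0.77380738,  0.82263259],
  
[... 422 characters left out ...]
1.82016564e-05,
        1.08860294e+00, -1.90358680e-02]), 'qd': array([ 0.000299  , -0.00120072, -0.00151791, -0.0011412 , -0.00081587,
        0.00263512]), 'tau': array([-3.57571689e-04, -5.45616138e+01, -2.74324447e+01,  6.45316788e-02,
        1.87449827e-02, -5.98804718e-05]), 'ee_pos': array([0.25450675, 0.57027956, 0.22197491]), 'ee_rot': array([[-9.13185215e-01,  4.07544389e-01, -5.77732299e-04],
       [ 4.07544798e-01,  9.13184334e-01, -1.26894137e-03],
       [ 1.04261509e-05, -1.39423029e-03, -9.99999028e-01]]), 'ft_force': array([-0.1641993 ,  0.28486618, -0.25841175]), 'torque': array([ 0.00636508, -0.04115166,  0.01738756]), 'finger_force': 0.0, 'opening': 1.0048700644258084}
```

View pics/top0.png

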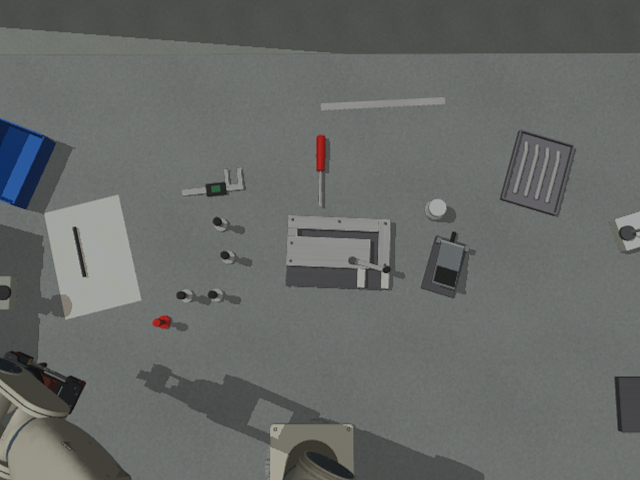

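View pics/side0.png

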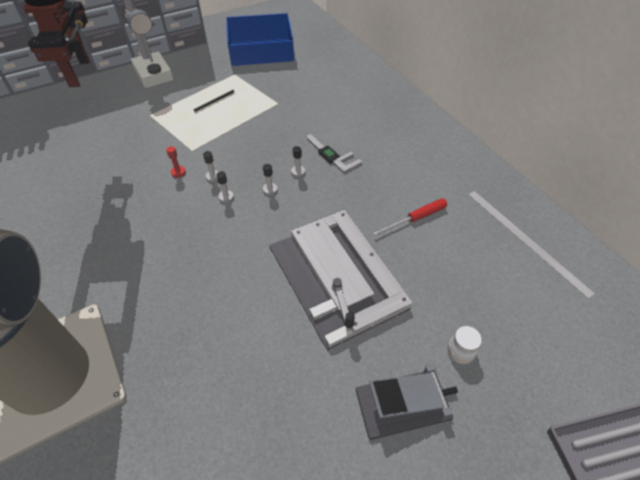

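The pictures show four mandrels in the top view at about (219,223), (228,256), (184,295) and (215,295), with the red decoy at (162,322). The carrier spans (287–391, 215–290), the gate pivot is near (353,261), the knob near (387,268) and the pedal near (447,265).

Run:
```python
from h import *
z=np.load('top0.npz');im,d=z['im'],z['d'];P=pts('top',d)
Z=P[...,2]
# tall blobs
m=((Z>.045)&(Z<.1)&(d>0)).astype(np.uint8);m[:,:100]=0;m[340:]=0
n,l,s,c=cv2.connectedComponentsWithStats(m)
for i in range(1,n):
    if s[i,4]>5:
        q=P[l==i]; print(c[i].round(),s[i,4],q.mean(0).round(4),q[:,2].max().round(4),im[l==i].mean(0).round())
zs=np.load('side0.npz');ds=zs['d'];Q=pts('side',ds)
print('side pts')
m=((Q[...,2]>.062)&(Q[...,2]<.1)&(ds>0)).astype(np.uint8)
n,l,s,c=cv2.connectedComponentsWithStats(m)
for i in range(1,n):
    if 5<s[i,4]<900:
        q=Q[l==i]; print(c[i].round(),s[i,4],q.mean(0).round(4),q[:,2].max().round(4))
# carrier z profile
m=((Z>.015)&(Z<.034)&(d>0)).astype(np.uint8);m[:,:270]=0;m[:,400:]=0;m[:205]=0;m[300:]=0
k,_=cv2.findContours(m,0,2);r=max(k,key=cv2.contourArea)
print(cv2.boxPoints(cv2.minAreaRect(r)),cv2.minAreaRect(r))
a=cv2.resize(im[205:305,275:475],None,fx=4,fy=4,interpolation=cv2.INTER_CUBIC);save('carr',a)
b=cv2.resize(zs['im'][190:350,260:430],None,fx=4.4,fy=3.7,interpolation=cv2.INTER_CUBIC);save('carrs',b)
```

```text
[437. 207.] 250 [ 0.6746 -0.334   0.0593] 0.0691 [156. 158. 158.]
[217. 221.] 64 [0.635  0.2449 0.0761] 0.0864 [43. 44. 44.]
[628. 232.] 210 [ 0.6087 -0.8365  0.0553] 0.099 [73. 73. 74.]
[441. 250.] 9 [ 0.5602 -0.3457  0.0472] 0.0496 [ 94.  99. 101.]
[224. 255.] 62 [0.5462 0.2238 0.0774] 0.0871 [44. 45. 45.]
[446. 271.] 690 [ 0.5046 -0.3543  0.0572] 0.0746 [64. 67. 67.]
[352. 259.] 27 [ 0.5375 -0.1101  0.0486] 0.0571 [76. 76. 77.]
[386. 269.] 42 [ 0.5102 -0.1961  0.0697] 0.0798 [43. 44. 43.]
[181. 294.] 67 [0.443  0.3341 0.0769] 0.086 [45. 46. 46.]
[212. 294.] 65 [0.4447 0.253  0.0771] 0.0912 [44. 46. 45.]
[157. 322.] 72 [0.3733 0.3934 0.0756] 0.0834 [139.  42.  38.]
side pts
[174.  27.] 667 [0.5701 0.9562 0.0808] 0.0999
[258.  26.] 872 [0.8075 0.8445 0.075 ] 0.0937
[115.  44.] 729 [0.3807 0.9435 0.0812] 0.0999
[73. 56.] 29 [0.2565 0.9575 0.0692] 0.0824
[22. 65.] 560 [0.1209 0.956  0.0792] 0.0998
[171. 151.] 98 [0.3716 0.3941 0.0751] 0.0833
[296. 151.] 90 [0.6325 0.2453 0.0756] 0.0839
[207. 156.] 94 [0.441  0.3347 0.0754] 0.0829
[267. 169.] 98 [0.5441 0.2238 0.0756] 0.0842
[221. 176.] 103 [0.4423 0.2538 0.0751] 0.0818
[349. 317.] 87 [ 0.5077 -0.1966  0.0712] 0.0753
[469. 331.] 7 [ 0.6806 -0.3261  0.063 ] 0.0638
[474. 329.] 7 [ 0.6921 -0.3266  0.0625] 0.0632
[457. 335.] 6 [ 0.6576 -0.3205  0.063 ] 0.0638
[479. 338.] 6 [ 0.6886 -0.345   0.0626] 0.0633
[470. 340.] 6 [ 0.6713 -0.3393  0.0631] 0.0641
[475. 339.] 6 [ 0.6812 -0.3428  0.0624] 0.0628
[468. 346.] 6 [ 0.6614 -0.3471  0.0628] 0.0635
[382. 397.] 615 [ 0.4777 -0.3453  0.0649] 0.0691
[[284.7691  282.92636]
 [287.68097 214.49709]
 [390.45233 218.87033]
 [387.54047 287.29962]] ((337.6107177734375, 250.89834594726562), (102.86434936523438, 68.49120330810547), 2.436648368835449)
```

View pics/carr.png

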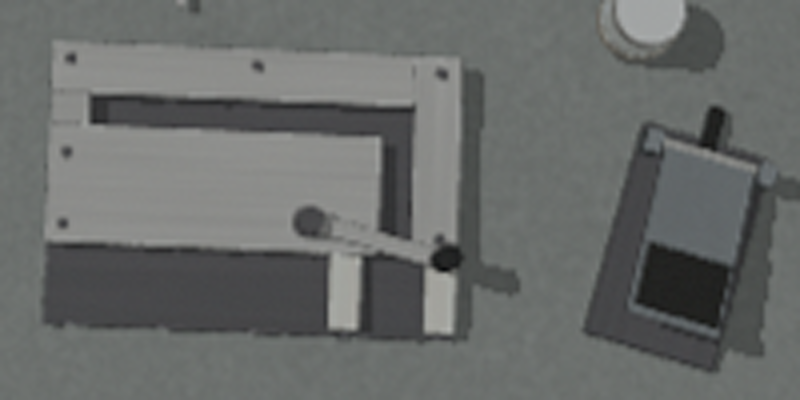

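```bash
cat >> h.py <<'E'
def fit(car,wor):
    a=np.array(car)[:,:2]/1000;b=np.array(wor)[:,:2];A=a-a.mean(0);B=b-b.mean(0)
    th=np.arctan2((A[:,0]*B[:,1]-A[:,1]*B[:,0]).sum(),(A*B).sum())
    R=np.array([[np.cos(th),-np.sin(th)],[np.sin(th),np.cos(th)]]);t=b.mean(0)-R@a.mean(0)
    return th,R,t,(b-(a@R.T+t))
E
python3 - <<'E'
from h import *
px=lambda x,y:(275+(x+.5)/4-.5,205+(y+.5)/4-.5)
F=[((75,138,27),(52,41)),((75,-138,27),(462,58)),((41,-107,27),(412,105)),((19,-85,27),(381,137))]
W=[onz('top',*px(*p),c[2]/1000) for c,p in F]
th,R,t,e=fit([c for c,_ in F],W);print(th,t,(e*1000).round(1))
for nm,p,z in(('piv',(310,221),.047),('slotL',(90,95),.027),('wallBL',(330,330),.022),('wallBR',(455,333),.022),('plateBL',(42,325),.008),('plateBR',(465,340),.008)):
    w=onz('top',*px(*p),z)[:2];print(nm,w.round(4),((w-t)@R*1000).round(1))
z=np.load('top0.npz');im=z['im']
for n,f in(('top','top0'),('side','side0')):
  im=np.load(f+'.npz')['im']; g=im.max(2).astype(int); hsv=cv2.cvtColor(im,cv2.COLOR_RGB2HSV)
  # black heads near depth blobs
  for nm,w in(('A',(.634,.245)),('B',(.545,.224)),('C',(.442,.334)),('D',(.4435,.253)),('knob',(.508,-.196))):
    c,fl,T=cal(n);h=.08 if nm!='knob' else .072
    q=T[:3,:3].T@(np.array([*w,h])-T[:3,3]);u=c['cx']+fl*q[0]/-q[2];v=c['cy']-fl*q[1]/-q[2]
    u,v=int(u),int(v);b=(g[v-8:v+9,u-8:u+9]<65)&True
    vv,uu=np.nonzero(b)
    # top disc: circle from the topmost part, use mean
    m=onz(n,uu.mean()+u-8,vv.mean()+v-8,h-.010);print(n,nm,len(uu),m.round(4))
p=onz('top',*px(684,285),.06);print('pad',p,'pedal far edge',onz('top',*px(710,160),.035))
E
```

```text
-0.0409038600841447 [ 0.57789933 -0.07336724] [[-0.   0.3]
 [-0.3 -0.7]
 [ 0.4  1.1]
 [-0.2 -0.7]]
piv [ 0.535  -0.1103] [-41.3 -38.7]
slotL [0.6217 0.0359] [ 39.3 111. ]
wallBL [ 0.4642 -0.1247] [-111.5  -56. ]
wallBR [ 0.4622 -0.2081] [-110.1 -139.3]
plateBL [0.4678 0.0682] [-115.8  136.9]
plateBR [ 0.458  -0.2165] [-113.9 -147.9]
top A 61 [0.6346 0.2448 0.07  ]
top B 55 [0.546 0.223 0.07 ]
top C 60 [0.4418 0.3341 0.07  ]
top D 59 [0.4437 0.2536 0.07  ]
top knob 45 [ 0.5083 -0.197   0.062 ]
side A 70 [0.6344 0.2464 0.07  ]
side B 71 [0.5451 0.2241 0.07  ]
side C 53 [0.4412 0.3316 0.07  ]
side D 65 [0.4427 0.2533 0.07  ]
side knob 89 [ 0.508  -0.1971  0.062 ]
pad [ 0.49231592 -0.35290427  0.06      ] pedal far edge [ 0.57694801 -0.37816253  0.035     ]
```

>>> carry_out(increments="-4 -5 0 0.1 0; -9 -10 0 0.2 0; -13 -15 0 0.3 0; -17 -19 0 0.4 0; -21 -24 0 0.5 0; -25 -28 0 0.6 0; -28 -31 0 0.7 0; -32 -35 0 0.8 0; -35 -39 0 0.9 0; -39 -43 0 1 0; -43 -47 0 1.1 0; -47 -51.5 0 1.19 0")

```text
t: 1.1
ee_pos: [0.4103, 0.0937, 0.2227]
ee_rot: [[0.044, 0.999, 0.0], [0.999, -0.044, 0.0], [0.0, 0.0, -1.0]]
ft_force: [0.5, 0.3, -0.7]
opening: 1.0
finger_force: 0.0
```

```bash
cat > go.py <<'E'
# usage: go.py x y z [w|c] : tool-axis shift (cm) and turn to a target, world or carrier frame (m); yaw of tool y at carrier x
import sys; from h import *
th=-0.041;t=np.array([.578,-.0735]);R=np.array([[np.cos(th),-np.sin(th)],[np.sin(th),np.cos(th)]])
def rep(tg,f='c',s=None):
    s=s or arm.read_state();E=np.array(s['ee_rot']);p=np.array(s['ee_pos']);q=np.array(tg,float)
    if f=='c': q[:2]=R@q[:2]+t
    yaw=np.arctan2(E[1,1],E[0,1])
    print(tg,'shift cm',(E.T@(q-p)*100).round(2),'turn',round(yaw-th,3))
def now():
    s=arm.read_state();p=np.array(s['ee_pos']);print('t',round(s['t'],2),'w',p.round(4),'c',((p[:2]-t)@R).round(4),'F',np.round(s['ft_force'],1),'op',round(s['opening']*88,1),'ff',round(s['finger_force'],1))
if __name__=='__main__':
    now()
    for a in sys.argv[1:]:
        *v,f=a.split(','); rep([float(i) for i in v],f)
E
python3 go.py .508,-.197,.15,w .508,-.197,.046,w
```

```text
t 1.1 w [0.4103 0.0937 0.2227] c [-0.1744  0.1602] F [ 0.5  0.3 -0.7] op 88.0 ff 0.0
[0.508, -0.197, 0.15] shift cm [-28.62  11.03   7.27] turn -0.003
[0.508, -0.197, 0.046] shift cm [-28.62  11.03  17.67] turn -0.003
```

>>> carry_out(increments="-4 1.5 0 0 0; -8 3 0 0 0; -12 4.6 0 0 0; -16 6.2 0 0 0; -20 7.7 0 0 0; -24 9.3 0 0 0; -28.6 11 0 0 0; -28.6 11 3 0 0.3; -28.6 11 6 0 0.4; -28.6 11 7 0 0.5; -28.6 11 7 0 0.5; -28.6 11 7 0 0.5")

```text
t: 2.1
ee_pos: [0.5087, -0.1938, 0.1526]
ee_rot: [[0.038, 0.999, -0.002], [0.999, -0.038, 0.001], [0.001, -0.002, -1.0]]
ft_force: [0.9, -0.5, -0.4]
opening: 0.661
finger_force: 0.0
```

```bash
python3 - <<'E'
from h import *
im,d=grab_frame('wrist');save('w1',im)
E
python3 go.py .508,-.197,.046,w
```

```text
t 2.15 w [ 0.5094 -0.1939  0.1536] c [-0.0636 -0.1231] F [0.4 0.5 0.6] op 54.2 ff 0.0
[0.508, -0.197, 0.046] shift cm [-0.31 -0.14 10.76] turn 0.003
```

View pics/w1.png

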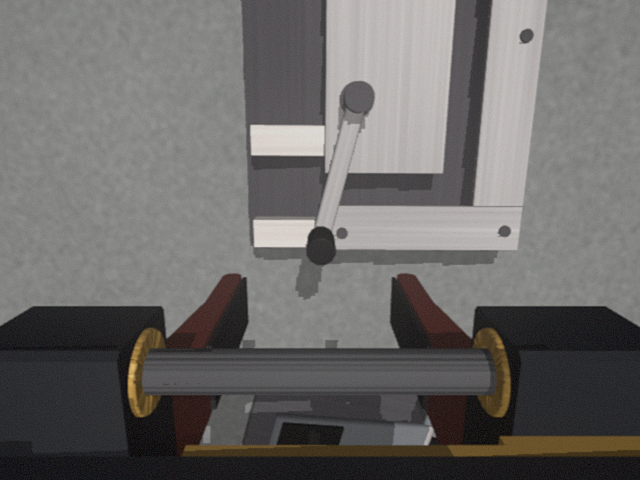

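Run:
```python
from h import *
C=cal('wrist')
from go import R,t
for nm,p,z in(('inner 19,-85',(443,173),.027),('outer 41,-107',(474,206),.027),('cornerBR 75,-138',(517,249),.027),('cornerBL -110?,-138',(255,247),.022),('knobtop',(321,239),.072),('piv -40 -38',(358,97),.047)):
    w=onz('wrist',*p,z,C);print(nm,w.round(4),((w[:2]-t)@R*1000).round(1))
```

```text
inner 19,-85 [ 0.594  -0.1577  0.027 ] [ 19.4 -83.5]
outer 41,-107 [ 0.6158 -0.1808  0.027 ] [  42.2 -105.7]
cornerBR 75,-138 [ 0.6474 -0.2124  0.027 ] [  75.  -135.9]
cornerBL -110?,-138 [ 0.4638 -0.2054  0.022 ] [-108.7 -136.5]
knobtop [ 0.511  -0.1889  0.072 ] [ -62.2 -118.1]
piv -40 -38 [ 0.5361 -0.1087  0.047 ] [-40.4 -36.9]
```

>>> carry_out(increments="-0.3 -0.1 4 0 0.5; -0.3 -0.1 8 0 0.5; -0.3 -0.1 10.7 0 0.5; -0.3 -0.1 10.7 0 0.6; -0.3 -0.1 10.7 0 0.8; -0.3 -0.1 10.7 0 1; -0.3 -0.1 10.7 0 1; -0.3 -0.1 10.7 0 1; -0.3 -0.1 10.7 0 1", newtons=10)

```text
t: 2.9
ee_pos: [0.5097, -0.1979, 0.0481]
ee_rot: [[0.039, 0.999, 0.004], [0.999, -0.039, -0.002], [-0.001, 0.004, -1.0]]
ft_force: [-0.3, 1.4, 9.2]
opening: 0.199
finger_force: 10.0
```

```bash
cat > gate.py <<'E'
from go import *
now();s=arm.read_state();p=np.array(s['ee_pos']);c=(p[:2]-t)@R-np.array([-.04,-.038]);r=np.hypot(*c);a0=np.arctan2(-c[0],-c[1]);print('gate',a0,'r',r)
import sys;E=np.array(s['ee_rot'])
for a in np.arange(0,1,.0834)[1:].tolist()+[1]:
    b=a0+(float(sys.argv[1])-a0)*a; q=R@(np.array([-.04,-.038])+r*np.array([-np.sin(b),-np.cos(b)]))+t
    print(round(b,2),(E.T@np.array([*(q-p[:2]),0])*100).round(2)[:2])
E
python3 gate.py 1.2
```

```text
t 2.9 w [ 0.5097 -0.1979  0.0481] c [-0.0631 -0.1271] F [-0.3  1.4  9.2] op 17.6 ff 10.0
gate 0.2539415096104606 r 0.0920818253035289
0.33 [ 0.21 -0.69]
0.41 [ 0.48 -1.37]
0.49 [ 0.79 -2.02]
0.57 [ 1.16 -2.65]
0.65 [ 1.58 -3.24]
0.73 [ 2.04 -3.81]
0.81 [ 2.55 -4.33]
0.89 [ 3.09 -4.81]
0.96 [ 3.67 -5.24]
1.04 [ 4.29 -5.63]
1.12 [ 4.93 -5.97]
1.2 [ 5.59 -6.26]
```

>>> carry_out(increments="0 0 -0.4 0 1; 0.2 -0.7 -0.4 0 1; 0.5 -1.4 -0.4 0 1; 0.8 -2 -0.4 0 1; 1.2 -2.6 -0.4 0 1; 1.6 -3.2 -0.4 0 1; 2 -3.8 -0.4 0 1; 2.5 -4.3 -0.4 0 1; 3.1 -4.8 -0.4 0 1; 3.7 -5.2 -0.4 0 1; 4.3 -5.6 -0.4 0 1; 5.6 -6.3 -0.4 0 1")

```text
t: 3.9
ee_pos: [0.448, -0.139, 0.0499]
ee_rot: [[0.04, 0.999, 0.002], [0.999, -0.04, -0.001], [-0.001, 0.002, -1.0]]
ft_force: [11.3, 2.6, 0.7]
opening: 0.204
finger_force: 10.0
```

```bash
sed -i 's/-.0735/-.0728/' go.py; python3 gate.py 2.0
```

```text
t 3.9 w [ 0.448  -0.139   0.0499] c [-0.1272 -0.0715] F [11.3  2.6  0.7] op 17.9 ff 10.0
gate 1.2041002524694566 r 0.09341928655147545
1.27 [ 0.59 -0.2 ]
1.34 [ 1.18 -0.37]
1.4 [ 1.79 -0.49]
1.47 [ 2.41 -0.57]
1.54 [ 3.03 -0.61]
1.6 [ 3.65 -0.61]
1.67 [ 4.26 -0.57]
1.74 [ 4.88 -0.49]
1.8 [ 5.49 -0.37]
1.87 [ 6.08 -0.2 ]
1.93 [ 6.67 -0.  ]
2.0 [7.24 0.23]
```

>>> carry_out(increments="0.6 -0.1 0 0 1; 1.2 -0.3 0 0 1; 1.8 -0.4 0 0 1; 2.4 -0.5 0 0 1; 3 -0.5 0 0 1; 3.6 -0.5 0 0 1; 4.3 -0.5 0 0 1; 4.9 -0.4 0 0 1; 5.5 -0.3 0 0 1; 6.1 -0.1 0 0 1; 6.7 0.1 0 0 1; 7.2 0.3 0 0 1", newtons=20)

```text
t: 4.9
ee_pos: [0.457, -0.0679, 0.0499]
ee_rot: [[0.038, 0.999, 0.008], [0.999, -0.038, -0.003], [-0.002, 0.008, -1.0]]
ft_force: [15.3, -13.1, -12.3]
opening: 0.198
finger_force: 20.0
```

```bash
python3 gate.py 2.0|head -2;python3 go.py .4435,.2535,.14,w .4435,.2535,.049,w
```

```text
t 4.9 w [ 0.457  -0.0679  0.0499] c [-0.1211 -0.    ] F [ 15.3 -13.1 -12.3] op 17.4 ff 20.0
gate 2.0089557471417 r 0.08953140144603561
t 4.9 w [ 0.457  -0.0679  0.0499] c [-0.1211 -0.    ] F [ 15.3 -13.1 -12.3] op 17.4 ff 20.0
[0.4435, 0.2535, 0.14] shift cm [32.04 -2.51 -9.1 ] turn 0.003
[0.4435, 0.2535, 0.049] shift cm [32.06 -2.59  0.  ] turn 0.003
```

>>> carry_out(increments="0 0 0 0 0.5; 0 0 0 0 0.5; 0 0 -4 0 0.5; 0 0 -8 0 0.4; 4 0 -10 0 0.4; 8 -0.5 -10 0 0.4; 12 -1 -10 0 0.4; 16 -1.3 -10 0 0.4; 20 -1.6 -10 0 0.4; 24 -2 -10 0 0.4; 28 -2.3 -10 0 0.4; 32 -2.5 -10 0 0.4")

```text
t: 5.9
ee_pos: [0.4374, 0.2547, 0.1486]
ee_rot: [[0.038, 0.999, -0.004], [0.999, -0.038, -0.002], [-0.003, -0.004, -1.0]]
ft_force: [1.2, -1.3, 0.1]
opening: 0.599
finger_force: 0.0
```

```bash
python3 - <<'E'
from h import *
im,d=grab_frame('wrist');save('w2',im)
P=pts('wrist',d);m=((P[...,2]>.06)&(P[...,2]<.1)&(d>0)).astype(np.uint8);m[290:]=0
n,l,s,c=cv2.connectedComponentsWithStats(m)
for i in range(1,n):
    if s[i,4]>50: print(c[i].round(),s[i,4],P[l==i].mean(0).round(4))
E
python3 go.py .4435,.2535,.049,w
```

```text
[187.   3.] 222 [0.375  0.3937 0.0669]
[322.  97.] 1440 [0.4434 0.3441 0.0798]
[330. 245.] 1318 [0.4453 0.265  0.0779]
[635. 245.] 227 [0.6272 0.255  0.0638]
[501. 279.] 906 [0.5443 0.2398 0.0741]
t 5.95 w [0.4387 0.2609 0.1492] c [-0.1529  0.3277] F [1.1 5.1 1.2] op 53.0 ff 0.0
[0.4435, 0.2535, 0.049] shift cm [-0.74  0.52 10.02] turn 0.005
```

View pics/w2.png

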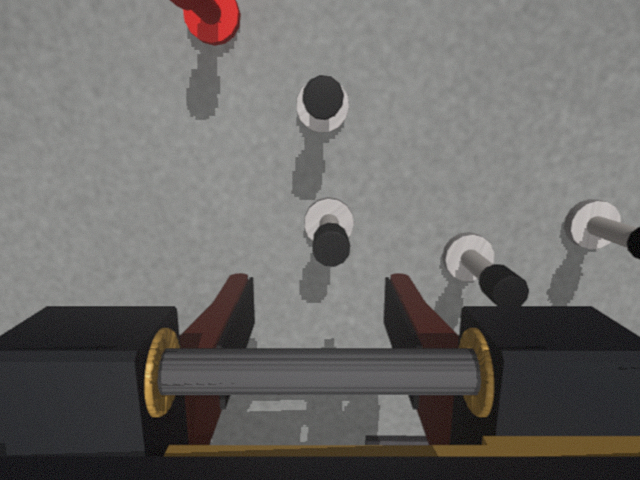

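>>> carry_out(increments="-0.7 0.5 0 0 0.4; -0.7 0.5 3 0 0.4; -0.7 0.5 6 0 0.4; -0.7 0.5 9 0 0.4; -0.7 0.5 10 0 0.4; -0.7 0.5 10 0 0.4; -0.7 0.5 10 0 0.7; -0.7 0.5 10 0 1; -0.7 0.5 10 0 1; -0.7 0.5 10 0 1; -0.7 0.5 10 0 1; -0.7 0.5 10 0 1", newtons=30)

```text
t: 6.95
ee_pos: [0.4456, 0.2467, 0.0505]
ee_rot: [[0.039, 0.999, 0.001], [0.999, -0.039, 0.001], [0.001, 0.001, -1.0]]
ft_force: [-0.3, -0.7, 5.2]
opening: 0.237
finger_force: 30.0
```

```bash
python3 go.py .4435,.2535,.049,w -.085,-.096,.15,c
```

```text
t 6.95 w [0.4456 0.2467 0.0505] c [-0.1454  0.3138] F [-0.3 -0.7  5.2] op 20.9 ff 30.0
[0.4435, 0.2535, 0.049] shift cm [ 0.67 -0.23  0.15] turn 0.002
[-0.085, -0.096, 0.15] shift cm [-40.98   5.97  -9.97] turn 0.002
```

>>> carry_out(increments="0 0 0 0 0.6; 0 0 0 0 0.6; 0 0 0 0 0.6; 0.7 0 0 0 0.6; 0.7 0 0 0 0.8; 0.7 0 0 0 1; 0.7 0 0 0 1; 0.7 0 0 0 1; 0.7 0 0 0 1", newtons=30)

```text
t: 7.7
ee_pos: [0.4453, 0.2534, 0.0496]
ee_rot: [[0.039, 0.999, -0.0], [0.999, -0.039, -0.0], [-0.0, -0.0, -1.0]]
ft_force: [-0.7, -0.1, -1.2]
opening: 0.245
finger_force: 30.0
```

```bash
python3 go.py -.085,-.096,.16,c
```

```text
t 7.7 w [0.4453 0.2534 0.0496] c [-0.1459  0.3205] F [-0.7 -0.1 -1.2] op 21.6 ff 30.0
[-0.085, -0.096, 0.16] shift cm [-41.66   6.01 -11.04] turn 0.002
```

>>> carry_out(increments="0 0 -3 0 1; 0 0 -7 0 1; -2 0 -10 0 1; -6 0 -11 0 1; -10 1.2 -11 0 1; -14 1.8 -11 0 1; -18 2.4 -11 0 1; -22 3 -11 0 1; -26 3.6 -11 0 1; -30 4.2 -11 0 1; -34 4.8 -11 0 1; -38 5.4 -11 0 1")

```text
t: 8.7
ee_pos: [0.484, -0.1304, 0.1596]
ee_rot: [[0.039, 0.999, -0.0], [0.999, -0.039, 0.0], [0.0, -0.0, -1.0]]
ft_force: [0.9, 0.5, -2.0]
opening: 0.243
finger_force: 30.0
```

>>> carry_out(increments="-2 0.3 0 0 1; -3.6 0.6 0 0 1; -3.6 0.6 0 0 1; -3.6 0.6 0 0 1; -3.6 0.6 0 0 1")

```text
t: 9.12
ee_pos: [0.4886, -0.1639, 0.1594]
ee_rot: [[0.039, 0.999, -0.001], [0.999, -0.039, 0.001], [0.001, -0.001, -1.0]]
ft_force: [0.8, -0.0, -1.2]
opening: 0.247
finger_force: 30.0
```

```bash
python3 - <<'E'
from h import *
im,d=grab_frame('side');save('s1',im[150:470,200:520])
E
python3 go.py -.085,-.096,.0585,c .03,-.096,.0585,c
```

```text
t 9.17 w [ 0.4887 -0.1636  0.1595] c [-0.0855 -0.0944] F [ 0.3 -0.2 -2.2] op 21.2 ff 30.0
[-0.085, -0.096, 0.0585] shift cm [-0.17  0.06 10.1 ] turn 0.003
[0.03, -0.096, 0.0585] shift cm [-0.2  11.56 10.09] turn 0.003
```

View pics/s1.png

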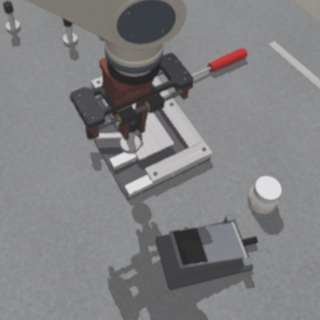

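>>> carry_out(increments="-0.2 0 3 0 1; -0.2 0 6 0 1; -0.2 0 8.5 0 1; -0.2 0 10.1 0 1; -0.2 0 10.1 0 1; -0.2 0 10.1 0 1; -0.2 0 10.1 0 1")

```text
t: 9.75
ee_pos: [0.4896, -0.166, 0.0593]
ee_rot: [[0.038, 0.999, 0.001], [0.999, -0.038, -0.0], [-0.0, 0.001, -1.0]]
ft_force: [0.4, 0.6, -1.4]
opening: 0.244
finger_force: 30.2
```

```bash
python3 go.py .03,-.096,.0585,c .03,.098,.0585,c
```

```text
t 9.75 w [ 0.4896 -0.166   0.0593] c [-0.0845 -0.0967] F [ 0.4  0.6 -1.4] op 21.5 ff 30.2
[0.03, -0.096, 0.0585] shift cm [ 0.04 11.45  0.09] turn 0.003
[0.03, 0.098, 0.0585] shift cm [19.44 11.51  0.09] turn 0.003
```

>>> carry_out(increments="0 1 0 0 1; 0 2.5 0 0 1; 0 4 0 0 1; 0 5.5 0 0 1; 0 7 0 0 1; 0 8.5 0 0 1; 0 10 0 0 1; 0 11 0 0 1; 0 11.5 0 0 1; 0 11.5 0 0 1; 0 11.5 0 0 1")

```text
t: 10.67
ee_pos: [0.605, -0.1709, 0.0586]
ee_rot: [[0.039, 0.999, 0.002], [0.999, -0.039, -0.0], [-0.0, 0.002, -1.0]]
ft_force: [4.3, 0.2, -13.7]
opening: 0.243
finger_force: 30.0
```

```bash
python3 go.py .03,.098,.0585,c
```

```text
t 10.67 w [ 0.605  -0.1709  0.0586] c [ 0.031 -0.097] F [  4.3   0.2 -13.7] op 21.4 ff 30.0
[0.03, 0.098, 0.0585] shift cm [ 1.95e+01 -6.00e-02  1.00e-02] turn 0.002
```

>>> carry_out(increments="0 -0.1 0.1 0 1; 0 -0.1 0.1 0 1; 2 -0.1 0.1 0 1; 4 -0.1 0.1 0 1; 6 -0.1 0.1 0 1; 8 -0.1 0.1 0 1; 8 -0.1 0.1 0 1")

```text
t: 11.25
ee_pos: [0.6062, -0.0885, 0.0586]
ee_rot: [[0.037, 0.999, 0.001], [0.999, -0.037, 0.0], [0.0, 0.001, -1.0]]
ft_force: [0.1, -0.2, -1.5]
opening: 0.243
finger_force: 30.0
```

```bash
python3 go.py .03,.098,.0585,c
```

```text
t 11.25 w [ 0.6062 -0.0885  0.0586] c [ 0.0288 -0.0146] F [ 0.1 -0.2 -1.5] op 21.4 ff 30.0
[0.03, 0.098, 0.0585] shift cm [1.125e+01 1.600e-01 1.000e-02] turn 0.004
```

>>> carry_out(increments="2 0.1 0 0 1; 4 0.1 0 0 1; 6 0.1 0 0 1; 8 0.1 0 0 1; 10 0.1 0 0 1; 11 0.1 0 0 1; 11.2 0.1 0 0 1; 11.2 0.1 0 0 1; 11.2 0.1 0 0 1; 11.2 0.1 0.1 0 1; 11.2 0.1 0.1 0 1")

```text
t: 12.17
ee_pos: [0.6114, 0.0198, 0.0566]
ee_rot: [[0.04, 0.999, -0.0], [0.999, -0.04, -0.0], [-0.0, -0.0, -1.0]]
ft_force: [0.7, 0.2, -1.8]
opening: 0.243
finger_force: 30.0
```

>>> carry_out(increments="0 0 0 0 0.6; 0 0 0 0 0.5; 0 0 0 0 0.5; 0 0 0 0 0.5; 0 0 -4 0 0.5; 0 0 -8 0 0.5; 0 0 -10 0 0.5; 0 0 -10 0 0.5")

```text
t: 12.83
ee_pos: [0.6149, 0.0209, 0.162]
ee_rot: [[0.039, 0.999, 0.009], [0.999, -0.039, 0.0], [0.0, 0.009, -1.0]]
ft_force: [0.8, 0.2, 0.0]
opening: 0.499
finger_force: 0.0
```

```bash
cat > look.py <<'E'
from go import *
im,d=grab_frame('top');g=im.max(2);P=pts('top',d)
m=((P[...,2]>.05)&(P[...,2]<.1)&(g<75)).astype(np.uint8);m[:,:100]=0;m[340:]=0
n,l,s,c=cv2.connectedComponentsWithStats(m)
for i in range(1,n):
    if 15<s[i,4]<130:
        w=onz('top',*c[i],.072)[:2];print(c[i].round(),s[i,4],'w',w.round(4),'c',((w-t)@R).round(4))
E
python3 look.py; python3 go.py .545,.2235,.14,w
```

```text
[217. 221.] 59 w [0.6351 0.2454] c [0.044  0.3202]
[627. 233.] 116 w [ 0.6045 -0.8263] c [ 0.0574 -0.7517]
[224. 255.] 56 w [0.5464 0.2238] c [-0.0437  0.2951]
[336. 290.] 31 w [ 0.4547 -0.0673] c [-0.1234  0.0005]
[181. 295.] 60 w [0.4424 0.3345] c [-0.1522  0.4014]
t 12.88 w [0.6134 0.0208 0.1595] c [0.0315 0.095 ] F [ 0.3  0.7 -0.7] op 44.2 ff 0.0
[0.545, 0.2235, 0.14] shift cm [19.98 -7.63  1.91] turn 0.002
```

>>> carry_out(increments="4 -1.5 0 0 0.4; 8 -3 0 0 0.4; 12 -4.6 0 0 0.4; 16 -6.1 0 0 0.4; 20 -7.6 0 0 0.4; 20 -7.6 0 0 0.4; 20 -7.6 0 0 0.4; 20 -7.6 3 0 0.4; 20 -7.6 5 0 0.4; 20 -7.6 5 0 0.4")

```text
t: 13.72
ee_pos: [0.5407, 0.221, 0.1023]
ee_rot: [[0.04, 0.999, -0.007], [0.999, -0.04, -0.003], [-0.003, -0.007, -1.0]]
ft_force: [-0.9, -0.6, -0.7]
opening: 0.598
finger_force: 0.0
```

```bash
python3 go.py .5457,.2237,.0495,w
python3 - <<'E'
from h import *
im,d=grab_frame('side');save('s2',im[120:350,180:500])
E
```

```text
t 13.72 w [0.5407 0.221  0.1023] c [-0.0493  0.2921] F [-0.9 -0.6 -0.7] op 52.6 ff 0.0
[0.5457, 0.2237, 0.0495] shift cm [0.3  0.52 5.27] turn 0.001
```

View pics/s2.png

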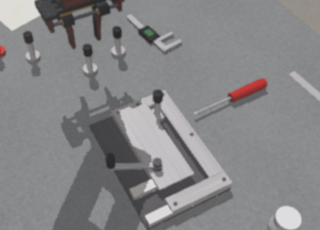

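The first mandrel stands upright at the closed end of the cross lane, at crop pixel (158,100). The gate is open and three mandrels remain on the bench.

>>> carry_out(increments="0.3 0.5 0 0 0.4; 0.3 0.5 2.5 0 0.4; 0.3 0.5 5 0 0.4; 0.3 0.5 5.2 0 0.4; 0.3 0.5 5.2 0 0.4; 0.3 0.5 5.2 0 0.7; 0.3 0.5 5.2 0 1; 0.3 0.5 5.2 0 1; 0.3 0.5 5.2 0 1; 0.3 0.5 5.2 0 1; 0.3 0.5 5.2 0 1; 0.3 0.5 5.2 0 1")

```text
t: 14.77
ee_pos: [0.5488, 0.2266, 0.0552]
ee_rot: [[0.039, 0.999, 0.001], [0.999, -0.039, 0.0], [0.0, 0.001, -1.0]]
ft_force: [-1.8, -0.8, 5.5]
opening: 0.246
finger_force: 30.0
```

```bash
python3 go.py .5457,.2237,.0495,w -.085,-.096,.16,c
```

```text
t 14.77 w [0.5488 0.2266 0.0552] c [-0.0415  0.298 ] F [-1.8 -0.8  5.5] op 21.6 ff 30.0
[0.5457, 0.2237, 0.0495] shift cm [-0.3  -0.3   0.57] turn 0.002
[-0.085, -0.096, 0.16] shift cm [-39.38  -4.43 -10.49] turn 0.002
```

>>> carry_out(increments="0 0 0 0 0.6; 0 0 0 0 0.6; 0 0 0 0 0.6; -0.3 0 0.5 0 0.6; -0.3 0 0.5 0 0.6; -0.3 0 0.5 0 0.8; -0.3 0 0.5 0 1; -0.3 0 0.5 0 1; -0.3 0 0.5 0 1; -0.3 0 0.5 0 1")

```text
t: 15.6
ee_pos: [0.5482, 0.2234, 0.0495]
ee_rot: [[0.039, 0.999, -0.0], [0.999, -0.039, -0.0], [-0.0, -0.0, -1.0]]
ft_force: [-0.4, -0.8, -1.2]
opening: 0.247
finger_force: 30.0
```

```bash
python3 go.py -.085,-.096,.16,c
```

```text
t 15.6 w [0.5482 0.2234 0.0495] c [-0.0419  0.2947] F [-0.4 -0.8 -1.2] op 21.7 ff 30.0
[-0.085, -0.096, 0.16] shift cm [-39.06  -4.39 -11.04] turn 0.002
```

>>> carry_out(increments="0 0 -3 0 1; 0 0 -7 0 1; -2 0 -10 0 1; -6 -0.6 -11 0 1; -10 -1.2 -11 0 1; -14 -1.6 -11 0 1; -18 -2 -11 0 1; -22 -2.5 -11 0 1; -26 -2.9 -11 0 1; -30 -3.3 -11 0 1; -34 -3.8 -11 0 1; -38 -4.4 -11 0 1")

```text
t: 16.6
ee_pos: [0.489, -0.1564, 0.1599]
ee_rot: [[0.039, 0.999, 0.0], [0.999, -0.039, -0.0], [-0.0, 0.0, -1.0]]
ft_force: [0.7, 0.2, -2.8]
opening: 0.243
finger_force: 30.0
```

>>> carry_out(increments="-1.1 0 0 0 1; -1.1 0 0 0 1; -1.1 0 0 0 1; -1.1 0 0 0 1; -1.1 0 3 0 1; -1.1 0 5 0 1; -1.1 0 5 0 1; -1.1 0 5 0 1; -1.1 0 5 0 1")

```text
t: 17.35
ee_pos: [0.4899, -0.1648, 0.1104]
ee_rot: [[0.037, 0.999, 0.001], [0.999, -0.037, -0.0], [-0.0, 0.001, -1.0]]
ft_force: [-0.7, -1.4, -2.0]
opening: 0.241
finger_force: 30.0
```

```bash
python3 go.py -.085,-.096,.0585,c
```

```text
t 17.35 w [ 0.4899 -0.1648  0.1104] c [-0.0843 -0.0955] F [-0.7 -1.4 -2. ] op 21.2 ff 30.0
[-0.085, -0.096, 0.0585] shift cm [-0.05 -0.07  5.19] turn 0.004
```

>>> carry_out(increments="-0.1 0 2.5 0 1; -0.1 0 4.5 0 1; -0.1 0 5.2 0 1; -0.1 0 5.2 0 1; -0.1 0 5.2 0 1; -0.1 1.5 5.2 0 1; -0.1 3 5.2 0 1; -0.1 4.5 5.2 0 1; -0.1 6 5.2 0 1; -0.1 7.5 5.2 0 1; -0.1 7.5 5.2 0 1; -0.1 7.5 5.2 0 1")

```text
t: 18.35
ee_pos: [0.5648, -0.1696, 0.0588]
ee_rot: [[0.039, 0.999, 0.002], [0.999, -0.039, -0.001], [-0.0, 0.002, -1.0]]
ft_force: [-0.0, -0.2, -1.3]
opening: 0.244
finger_force: 30.0
```

```bash
python3 go.py .03,-.096,.058,c .03,.057,.058,c
```

```text
t 18.35 w [ 0.5648 -0.1696  0.0588] c [-0.0092 -0.0972] F [-0.  -0.2 -1.3] op 21.5 ff 30.0
[0.03, -0.096, 0.058] shift cm [0.11 3.92 0.08] turn 0.002
[0.03, 0.057, 0.058] shift cm [15.41  3.96  0.07] turn 0.002
```

>>> carry_out(increments="0.1 1.3 0 0 1; 0.1 2.6 0 0 1; 0.1 3.7 0 0 1; 0.1 3.9 0 0 1; 0.1 3.9 0 0 1; 0.1 3.9 0 0 1; 2 3.9 0 0 1; 4 3.9 0 0 1; 6 3.9 0 0 1; 8 3.9 0 0 1; 8 3.9 0 0 1; 8 3.9 0 0 1")

```text
t: 19.35
ee_pos: [0.6051, -0.0903, 0.0577]
ee_rot: [[0.037, 0.999, -0.001], [0.999, -0.037, 0.0], [-0.0, -0.001, -1.0]]
ft_force: [0.4, 0.6, -1.1]
opening: 0.238
finger_force: 30.0
```

```bash
python3 go.py .03,.057,.058,c
```

```text
t 19.35 w [ 0.6051 -0.0903  0.0577] c [ 0.0278 -0.0164] F [ 0.4  0.6 -1.1] op 21.0 ff 30.0
[0.03, 0.057, 0.058] shift cm [ 7.34  0.25 -0.03] turn 0.004
```

>>> carry_out(increments="2 0.2 0 0 1; 4 0.2 0 0 1; 6 0.2 0 0 1; 7 0.2 0 0 1; 7.3 0.2 0 0 1; 7.3 0.2 0 0 1; 7.3 0.2 0 0 1; 7.3 0.2 0 0 0.6; 7.3 0.2 0 0 0.5; 7.3 0.2 0 0 0.5; 7.3 0.2 0 0 0.5; 7.3 0.2 0 0 0.5")

```text
t: 20.35
ee_pos: [0.6111, -0.0185, 0.0578]
ee_rot: [[0.039, 0.999, 0.0], [0.999, -0.039, -0.0], [-0.0, 0.0, -1.0]]
ft_force: [-0.3, -0.3, 0.3]
opening: 0.503
finger_force: 0.0
```

>>> carry_out(increments="0 0 -4 0 0.5; 0 0 -8 0 0.5; 0 0 -10 0 0.5; 0 0 -10 0 0.5; 0 0 -10 0 0.5; 0 0 -10 0 0.5")

```text
t: 20.85
ee_pos: [0.6102, -0.0182, 0.1568]
ee_rot: [[0.039, 0.999, -0.001], [0.999, -0.039, 0.0], [-0.0, -0.001, -1.0]]
ft_force: [-0.5, 0.3, -1.1]
opening: 0.499
finger_force: 0.0
```

```bash
python3 look.py; python3 go.py .635,.2455,.16,w
```

```text
[217. 221.] 58 w [0.6351 0.2452] c [0.044  0.3201]
[302. 230.] 28 w [0.6123 0.0227] c [0.0304 0.0969]
[627. 233.] 122 w [ 0.6046 -0.8263] c [ 0.0575 -0.7518]
[181. 295.] 59 w [0.4424 0.3343] c [-0.1522  0.4012]
t 20.9 w [ 0.6099 -0.0182  0.1562] c [0.0296 0.0559] F [-0.4  0.4 -0.1] op 43.9 ff 0.0
[0.635, 0.2455, 0.16] shift cm [26.45  1.48 -0.38] turn 0.002
```

>>> carry_out(increments="4 0.2 0 0 0.4; 8 0.5 0 0 0.4; 12 0.8 0 0 0.4; 16 1 0 0 0.4; 20 1.3 0 0 0.4; 24 1.5 0 0 0.4; 26.5 1.6 0 0 0.4; 26.5 1.6 0 0 0.4; 26.5 1.6 0 0 0.4; 26.5 1.6 0 0 0.4; 26.5 1.6 0 0 0.4")

```text
t: 21.82
ee_pos: [0.6368, 0.2444, 0.1566]
ee_rot: [[0.04, 0.999, -0.002], [0.999, -0.04, -0.001], [-0.001, -0.002, -1.0]]
ft_force: [0.0, -1.4, -0.5]
opening: 0.601
finger_force: 0.0
```

```bash
python3 go.py .637,.2455,.0495,w
```

```text
t 21.82 w [0.6368 0.2444 0.1566] c [0.0457 0.3194] F [ 0.  -1.4 -0.5] op 52.9 ff 0.0
[0.637, 0.2455, 0.0495] shift cm [ 0.12  0.04 10.71] turn 0.001
```

>>> carry_out(increments="0 0 3 0 0.4; 0 0 6 0 0.4; 0 0 9 0 0.4; 0 0 10.7 0 0.4; 0 0 10.7 0 0.4; 0 0 10.7 0 0.7; 0 0 10.7 0 1; 0 0 10.7 0 1; 0 0 10.7 0 1; 0 0 10.7 0 1; 0 0 10.7 0 1; 0 0 10.7 0 1")

```text
t: 22.82
ee_pos: [0.6379, 0.2463, 0.0518]
ee_rot: [[0.039, 0.999, 0.002], [0.999, -0.039, 0.001], [0.001, 0.002, -1.0]]
ft_force: [-1.1, 0.6, 6.4]
opening: 0.24
finger_force: 30.0
```

```bash
python3 go.py -.085,-.096,.16,c
```

```text
t 22.82 w [0.6379 0.2463 0.0518] c [0.0468 0.3213] F [-1.1  0.6  6.4] op 21.1 ff 30.0
[-0.085, -0.096, 0.16] shift cm [-41.69 -13.26 -10.86] turn 0.002
```

>>> carry_out(increments="0 0 -3 0 1; 0 0 -7 0 1; -2 -1 -10 0 1; -6 -3 -11 0 1; -10 -5 -11 0 1; -13.5 -7 -11 0 1; -17 -9 -11 0 1; -20.5 -11 -11 0 1; -24 -13 -11 0 1; -28 -13.3 -11 0 1; -32 -13.3 -11 0 1; -36 -13.3 -11 0 1")

```text
t: 23.82
ee_pos: [0.4894, -0.1101, 0.1609]
ee_rot: [[0.038, 0.999, 0.0], [0.999, -0.038, -0.0], [-0.0, 0.0, -1.0]]
ft_force: [0.9, -0.4, -1.8]
opening: 0.247
finger_force: 30.0
```

>>> carry_out(increments="-4 0 0 0 1; -5.7 0 0 0 1; -5.7 0 0 0 1; -5.7 0 0 0 1; -5.7 0 3 0 1; -5.7 0 5 0 1; -5.7 0 5 0 1; -5.7 0 5 0 1; -5.7 0 5 0 1")

```text
t: 24.57
ee_pos: [0.4887, -0.1648, 0.1114]
ee_rot: [[0.038, 0.999, 0.0], [0.999, -0.038, -0.0], [-0.0, 0.001, -1.0]]
ft_force: [0.6, -0.5, -1.8]
opening: 0.242
finger_force: 30.0
```

```bash
python3 go.py -.085,-.096,.060,c
```

```text
t 24.57 w [ 0.4887 -0.1648  0.1114] c [-0.0854 -0.0955] F [ 0.6 -0.5 -1.8] op 21.3 ff 30.0
[-0.085, -0.096, 0.06] shift cm [-0.05  0.04  5.14] turn 0.003
```

>>> carry_out(increments="-0.1 0 2.5 0 1; -0.1 0 4.5 0 1; -0.1 0 5.2 0 1; -0.1 0 5.2 0 1; -0.1 0 5.2 0 1; -0.1 1.5 5.2 0 1; -0.1 3 5.2 0 1; -0.1 4.5 5.2 0 1; -0.1 6 5.2 0 1; -0.1 7.5 5.2 0 1; -0.1 7.5 5.2 0 1; -0.1 7.5 5.2 0 1")

```text
t: 25.57
ee_pos: [0.5637, -0.1694, 0.0596]
ee_rot: [[0.038, 0.999, 0.001], [0.999, -0.038, -0.0], [-0.0, 0.001, -1.0]]
ft_force: [-0.5, 0.1, -1.7]
opening: 0.25
finger_force: 30.0
```

```bash
python3 go.py .03,-.096,.059,c .03,.017,.059,c
```

```text
t 25.57 w [ 0.5637 -0.1694  0.0596] c [-0.0103 -0.0971] F [-0.5  0.1 -1.7] op 22.0 ff 30.0
[0.03, -0.096, 0.059] shift cm [0.1  4.03 0.06] turn 0.003
[0.03, 0.017, 0.059] shift cm [11.4   4.06  0.06] turn 0.003
```

>>> carry_out(increments="0.1 1.3 0 0 1; 0.1 2.6 0 0 1; 0.1 3.8 0 0 1; 0.1 4 0 0 1; 0.1 4 0 0 1; 0.1 4 0 0 1; 2 4 0 0 1; 4 4 0 0 1; 6 4 0 0 1; 8 4 0 0 1; 8 4 0 0 1; 8 4 0 0 1")

```text
t: 26.57
ee_pos: [0.6051, -0.0904, 0.0587]
ee_rot: [[0.037, 0.999, -0.001], [0.999, -0.037, -0.0], [-0.0, -0.001, -1.0]]
ft_force: [-0.9, -1.1, -2.6]
opening: 0.243
finger_force: 30.0
```

```bash
python3 go.py .03,.017,.059,c
```

```text
t 26.57 w [ 0.6051 -0.0904  0.0587] c [ 0.0278 -0.0165] F [-0.9 -1.1 -2.6] op 21.4 ff 30.0
[0.03, 0.017, 0.059] shift cm [ 3.35  0.23 -0.03] turn 0.004
```

>>> carry_out(increments="1.7 0.2 0 0 1; 3.3 0.2 0.1 0 1; 3.3 0.2 0.1 0 1; 3.3 0.2 0.1 0 1; 3.3 0.2 0.1 0 0.6; 3.3 0.2 0.1 0 0.5; 3.3 0.2 0.1 0 0.5; 3.3 0.2 0.1 0 0.5; 3.3 0.2 -3 0 0.5; 3.3 0.2 -7 0 0.5; 3.3 0.2 -10 0 0.5; 3.3 0.2 -10 0 0.5")

```text
t: 27.57
ee_pos: [0.6133, -0.059, 0.1651]
ee_rot: [[0.039, 0.999, 0.01], [0.999, -0.039, -0.001], [-0.001, 0.01, -1.0]]
ft_force: [0.7, 0.2, 0.9]
opening: 0.497
finger_force: 0.0
```

```bash
python3 look.py; python3 go.py .4438,.3343,.155,w
```

```text
[302. 229.] 35 w [0.6127 0.0218] c [0.0307 0.0959]
[318. 230.] 47 w [ 0.6107 -0.0201] c [0.0306 0.054 ]
[627. 233.] 119 w [ 0.6044 -0.8268] c [ 0.0573 -0.7522]
[181. 295.] 59 w [0.4424 0.3343] c [-0.1522  0.4012]
t 27.62 w [ 0.6118 -0.0588  0.1623] c [0.0332 0.0154] F [ 0.2  0.8 -0.3] op 44.0 ff 0.0
[0.4438, 0.3343, 0.155] shift cm [ 38.62 -18.34   0.58] turn 0.002
```

>>> carry_out(increments="3.5 -1.7 0 0 0.4; 7 -3.3 0 0 0.4; 10.5 -5 0 0 0.4; 14 -6.7 0 0 0.4; 17.5 -8.3 0 0 0.4; 21 -10 0 0 0.4; 24.5 -11.7 0 0 0.4; 28 -13.3 0 0 0.4; 31.5 -15 0 0 0.4; 35 -16.6 0 0 0.4; 38.6 -18.2 0 0 0.4; 38.6 -18.2 0 0 0.4")

```text
t: 28.62
ee_pos: [0.44, 0.3393, 0.1575]
ee_rot: [[0.034, 0.999, -0.001], [0.999, -0.034, 0.001], [0.001, -0.001, -1.0]]
ft_force: [0.1, 0.4, 0.3]
opening: 0.603
finger_force: 0.0
```

>>> carry_out(increments="0 0 0 0 0.4; 0 0 0 0 0.4; 0 0 2 0 0.4; 0 0 2 0 0.4; 0 0 2 0 0.4")

```text
t: 29.03
ee_pos: [0.4424, 0.3325, 0.1377]
ee_rot: [[0.041, 0.999, -0.003], [0.999, -0.041, -0.002], [-0.002, -0.003, -1.0]]
ft_force: [-0.0, 0.2, -0.0]
opening: 0.597
finger_force: 0.0
```

```bash
python3 go.py .4442,.334,.0495,w
python3 - <<'E'
from h import *
im,d=grab_frame('side');save('s3',im[100:360,140:460])
E
```

```text
t 29.03 w [0.4424 0.3325 0.1377] c [-0.1521  0.3994] F [-0.   0.2 -0. ] op 52.5 ff 0.0
[0.4442, 0.334, 0.0495] shift cm [0.17 0.2  8.81] turn -0.0
```

View pics/s3.png

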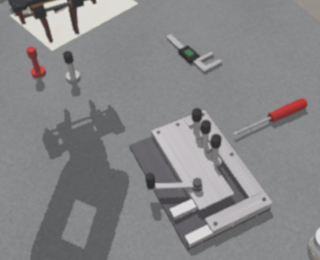

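Three mandrels are upright in the cross lane, at about (197,115), (206,128) and (216,142) in the crop. The last one is at (69,62), next to the red one.

>>> carry_out(increments="0.1 0.2 3 0 0.4; 0.1 0.2 6 0 0.4; 0.1 0.2 8 0 0.4; 0.1 0.2 8.8 0 0.4; 0.1 0.2 8.8 0 0.4; 0.1 0.2 8.8 0 0.7; 0.1 0.2 8.8 0 1; 0.1 0.2 8.8 0 1; 0.1 0.2 8.8 0 1; 0.1 0.2 8.8 0 1; 0.1 0.2 8.8 0 1; 0.1 0.2 8.8 0 1")

```text
t: 30.08
ee_pos: [0.4449, 0.3358, 0.0513]
ee_rot: [[0.039, 0.999, 0.001], [0.999, -0.039, 0.001], [0.001, 0.001, -1.0]]
ft_force: [-2.0, -0.4, 6.0]
opening: 0.244
finger_force: 30.0
```

```bash
python3 go.py -.085,-.096,.16,c
```

```text
t 30.08 w [0.4449 0.3358 0.0513] c [-0.1498  0.4028] F [-2.  -0.4  6. ] op 21.5 ff 30.0
[-0.085, -0.096, 0.16] shift cm [-49.89   6.38 -10.89] turn 0.002
```

>>> carry_out(increments="0 0 -3 0 1; 0 0 -7 0 1; -2 0 -10 0 1; -6 0.8 -11 0 1; -10 1.3 -11 0 1; -14 1.8 -11 0 1; -18 2.3 -11 0 1; -22 2.8 -11 0 1; -26 3.3 -11 0 1; -30 3.8 -11 0 1; -34 4.4 -11 0 1; -38 5 -11 0 1")

```text
t: 31.08
ee_pos: [0.4793, -0.0481, 0.1606]
ee_rot: [[0.039, 0.999, -0.0], [0.999, -0.039, 0.0], [-0.0, -0.0, -1.0]]
ft_force: [1.0, -0.2, -1.9]
opening: 0.245
finger_force: 30.0
```

>>> carry_out(increments="-4 0.5 0 0 1; -8 1 0 0 1; -11.7 1.4 0 0 1; -11.7 1.4 0 0 1; -11.7 1.4 0 0 1; -11.7 1.4 0 0 1; -11.7 1.4 3 0 1; -11.7 1.4 5 0 1; -11.7 1.4 5 0 1; -11.7 1.4 5 0 1; -11.7 1.4 5 0 1")

```text
t: 32.0
ee_pos: [0.4897, -0.1628, 0.1114]
ee_rot: [[0.037, 0.999, 0.0], [0.999, -0.037, -0.0], [-0.0, 0.0, -1.0]]
ft_force: [0.4, 0.1, -1.3]
opening: 0.243
finger_force: 30.0
```

```bash
python3 go.py -.085,-.095,.060,c
```

```text
t 32.0 w [ 0.4897 -0.1628  0.1114] c [-0.0845 -0.0935] F [ 0.4  0.1 -1.3] op 21.4 ff 30.0
[-0.085, -0.095, 0.06] shift cm [-0.15 -0.05  5.14] turn 0.004
```

>>> carry_out(increments="-0.1 0 2.5 0 1; -0.1 0 4.5 0 1; -0.1 0 5.2 0 1; -0.1 0 5.2 0 1; -0.1 0 5.2 0 1; -0.1 1.5 5.2 0 1; -0.1 3 5.2 0 1; -0.1 4.5 5.2 0 1; -0.1 6 5.2 0 1; -0.1 7.5 5.2 0 1; -0.1 7.5 5.2 0 1; -0.1 7.5 5.2 0 1")

```text
t: 33.0
ee_pos: [0.5647, -0.1674, 0.0596]
ee_rot: [[0.038, 0.999, 0.001], [0.999, -0.038, -0.0], [-0.0, 0.001, -1.0]]
ft_force: [0.3, -0.6, -1.6]
opening: 0.245
finger_force: 30.0
```

```bash
python3 go.py .03,-.095,.059,c .03,-.023,.059,c
```

```text
t 33.0 w [ 0.5647 -0.1674  0.0596] c [-0.0094 -0.0951] F [ 0.3 -0.6 -1.6] op 21.6 ff 30.0
[0.03, -0.095, 0.059] shift cm [0.   3.94 0.06] turn 0.003
[0.03, -0.023, 0.059] shift cm [7.2  3.96 0.06] turn 0.003
```

>>> carry_out(increments="0 1.3 0 0 1; 0 2.6 0 0 1; 0 3.8 0 0 1; 0 3.9 0 0 1; 0 3.9 0 0 1; 0 3.9 0 0 1; 2 4 0 0 1; 4 4 0 0 1; 6 4 0 0 1; 7.2 4.1 0 0 1; 7.2 4.1 0 0 1; 7.2 4.1 0 0 1")

```text
t: 34.0
ee_pos: [0.6075, -0.0969, 0.0587]
ee_rot: [[0.038, 0.999, -0.0], [0.999, -0.038, -0.0], [-0.0, -0.0, -1.0]]
ft_force: [0.3, -0.4, -1.6]
opening: 0.243
finger_force: 30.0
```

```bash
python3 go.py .03,-.023,.059,c
```

```text
t 34.0 w [ 0.6075 -0.0969  0.0587] c [ 0.0304 -0.0229] F [ 0.3 -0.4 -1.6] op 21.4 ff 30.0
[0.03, -0.023, 0.059] shift cm [-0.01 -0.04 -0.03] turn 0.003
```

Release, raise, then check.

>>> carry_out(increments="0 0 0.1 0 1; 0 0 0.1 0 1; 0 0 0.1 0 0.6; 0 0 0.1 0 0.5; 0 0 0.1 0 0.5; 0 0 0.1 0 0.5; 0 0 -3 0 0.5; 0 0 -7 0 0.5; 0 0 -10 0 0.5; 0 0 -10 0 0.5; 0 0 -10 0 0.5; 0 0 -10 0 0.5")

```text
t: 35.0
ee_pos: [0.6074, -0.0971, 0.1581]
ee_rot: [[0.039, 0.999, -0.001], [0.999, -0.039, 0.0], [0.0, -0.001, -1.0]]
ft_force: [0.4, -0.0, -0.2]
opening: 0.495
finger_force: 0.0
```

```bash
python3 look.py
python3 - <<'E'
from go import *
C=cal('side');im,d=grab_frame('side');g=im.max(2);P=pts('side',d,C)
m=((P[...,2]>.055)&(P[...,2]<.1)&(g<75)).astype(np.uint8)
n,l,s,c=cv2.connectedComponentsWithStats(m)
for i in range(1,n):
    if 15<s[i,4]<150:
        w=P[l==i].mean(0);print(c[i].round(),s[i,4],'w',w.round(4),'c',((w[:2]-t)@R).round(4))
E
python3 go.py -.122,0,.155,c -.122,0,.05,c
```

```text
[303. 230.] 53 w [0.6121 0.0186] c [0.0303 0.0928]
[318. 230.] 51 w [ 0.611  -0.0194] c [0.0308 0.0547]
[335. 231.] 20 w [ 0.6092 -0.0657] c [0.0309 0.0084]
[628. 233.] 122 w [ 0.604  -0.8268] c [ 0.0569 -0.7523]
[346. 227.] 91 w [ 0.6079 -0.0212  0.0822] c [0.0277 0.0528]
[355. 242.] 86 w [ 0.6041 -0.0629  0.0819] c [0.0257 0.011 ]
[365. 255.] 104 w [ 0.6036 -0.1021  0.0828] c [ 0.0268 -0.0282]
[290. 279.] 79 w [ 0.4527 -0.0686  0.0677] c [-0.1254 -0.001 ]
t 35.1 w [ 0.6068 -0.097   0.157 ] c [ 0.0297 -0.023 ] F [-0.1 -0.6  1. ] op 44.0 ff 0.0
[-0.122, 0.0, 0.155] shift cm [  2.33 -15.17   0.24] turn 0.002
[-0.122, 0.0, 0.05] shift cm [  2.33 -15.14  10.74] turn 0.002
```

>>> carry_out(increments="0.8 -4 0 0 0.4; 1.5 -8 0 0 0.4; 2.3 -12 0 0 0.4; 2.3 -15.3 0 0 0.4; 2.3 -15.3 0 0 0.4; 2.3 -15.3 0 0 0.4; 2.3 -15.3 0 0 0.4; 2.3 -15.3 2 0 0.4; 2.3 -15.3 2 0 0.4; 2.3 -15.3 2 0 0.4; 2.3 -15.3 2 0 0.4")

```text
t: 36.02
ee_pos: [0.4567, -0.0683, 0.1387]
ee_rot: [[0.039, 0.999, -0.0], [0.999, -0.039, 0.0], [0.0, -0.0, -1.0]]
ft_force: [0.6, -0.1, 0.3]
opening: 0.6
finger_force: 0.0
```

```bash
python3 go.py -.1237,0,.05,c
```

```text
t 36.02 w [ 0.4567 -0.0683  0.1387] c [-0.1214 -0.0005] F [ 0.6 -0.1  0.3] op 52.8 ff 0.0
[-0.1237, 0.0, 0.05] shift cm [ 0.05 -0.23  8.87] turn 0.002
```

>>> carry_out(increments="0 -0.2 3 0 0.4; 0 -0.2 6 0 0.4; 0 -0.2 8 0 0.4; 0 -0.2 8.8 0 0.4; 0 -0.2 8.8 0 0.4; 0 -0.2 8.8 0 0.7; 0 -0.2 8.8 0 1; 0 -0.2 8.8 0 1; 0 -0.2 8.8 0 1; 0 -0.2 8.8 0 1; 0 -0.2 8.8 0 1; 0 -0.2 8.8 0 1", newtons=20)

```text
t: 37.02
ee_pos: [0.4543, -0.0682, 0.0512]
ee_rot: [[0.039, 0.999, 0.001], [0.999, -0.039, -0.0], [-0.0, 0.001, -1.0]]
ft_force: [-1.0, -0.4, 6.2]
opening: 0.198
finger_force: 20.0
```

```bash
python3 gate.py 1.2
```

```text
t 37.02 w [ 0.4543 -0.0682  0.0512] c [-0.1238 -0.0005] F [-1.  -0.4  6.2] op 17.4 ff 20.0
gate 1.9918779556917716 r 0.09184536062085882
1.93 [-0.56 -0.23]
1.86 [-1.14 -0.42]
1.79 [-1.72 -0.58]
1.73 [-2.32 -0.69]
1.66 [-2.92 -0.77]
1.6 [-3.52 -0.81]
1.53 [-4.13 -0.8 ]
1.46 [-4.74 -0.76]
1.4 [-5.34 -0.68]
1.33 [-5.93 -0.55]
1.27 [-6.51 -0.39]
1.2 [-7.08 -0.19]
```

>>> carry_out(increments="-0.6 -0.2 0 0 1; -1.1 -0.4 0 0 1; -1.7 -0.6 0 0 1; -2.3 -0.7 0 0 1; -2.9 -0.8 0 0 1; -3.5 -0.8 0 0 1; -4.1 -0.8 0 0 1; -4.7 -0.8 0 0 1; -5.3 -0.7 0 0 1; -5.9 -0.5 0 0 1; -6.5 -0.4 0 0 1; -7.1 -0.2 0 0 1")

```text
t: 38.02
ee_pos: [0.4462, -0.1385, 0.0508]
ee_rot: [[0.038, 0.999, -0.006], [0.999, -0.038, 0.001], [0.001, -0.006, -1.0]]
ft_force: [-10.4, -0.4, 16.4]
opening: 0.197
finger_force: 20.0
```

```bash
python3 gate.py 0.35; python3 go.py -.04,-.13,.05,c
```

```text
t 38.02 w [ 0.4462 -0.1385  0.0508] c [-0.129 -0.071] F [-10.4  -0.4  16.4] op 17.4 ff 20.0
gate 1.2154409086749907 r 0.09497041522745142
1.14 [-0.63  0.26]
1.07 [-1.25  0.56]
1.0 [-1.84  0.91]
0.93 [-2.4  1.3]
0.85 [-2.94  1.73]
0.78 [-3.44  2.2 ]
0.71 [-3.91  2.7 ]
0.64 [-4.33  3.23]
0.57 [-4.72  3.8 ]
0.49 [-5.07  4.39]
0.42 [-5.38  5.  ]
0.35 [-5.63  5.63]
t 38.02 w [ 0.4462 -0.1385  0.0508] c [-0.129 -0.071] F [-10.4  -0.4  16.4] op 17.4 ff 20.0
[-0.04, -0.13, 0.05] shift cm [-5.92  8.89  0.02] turn 0.003
```

>>> carry_out(increments="-0.5 0.5 0 0 1; -1.1 0.8 0 0 1; -1.7 1.1 0 0 1; -2.2 1.5 0 0 1; -2.7 2 0 0 1; -3.2 2.4 0 0 1; -3.7 2.9 0 0 1; -4.1 3.4 0 0 1; -4.5 4 0 0 1; -4.8 4.5 0 0 1; -5.1 5.1 0 0 1; -5.4 5.7 0 0 1")

```text
t: 39.02
ee_pos: [0.4948, -0.2024, 0.0504]
ee_rot: [[0.03, 0.999, -0.017], [1.0, -0.03, -0.008], [-0.009, -0.016, -1.0]]
ft_force: [-42.5, -67.9, 16.3]
opening: 0.2
finger_force: 34.3
```

```bash
python3 gate.py -0.03; python3 go.py -.04,-.13,.05,c
```

```text
t 39.02 w [ 0.4948 -0.2024  0.0504] c [-0.0778 -0.1329] F [-42.5 -67.9  16.3] op 17.6 ff 34.3
gate 0.3794608193176601 r 0.10217188602830668
0.35 [-0.13  0.32]
0.31 [-0.24  0.65]
0.28 [-0.35  0.99]
0.24 [-0.44  1.32]
0.21 [-0.52  1.66]
0.17 [-0.59  2.  ]
0.14 [-0.65  2.35]
0.11 [-0.7   2.69]
0.07 [-0.73  3.04]
0.04 [-0.76  3.39]
0.0 [-0.77  3.74]
-0.03 [-0.77  4.08]
t 39.02 w [ 0.4948 -0.2024  0.0504] c [-0.0778 -0.1329] F [-42.5 -67.9  16.3] op 17.6 ff 34.3
[-0.04, -0.13, 0.05] shift cm [ 0.25  3.79 -0.02] turn 0.011
```

>>> carry_out(increments="0 0 0 0 0.6; 0 0 0 0 0.5; 0 0 0 0 0.4; 0 0 0 0 0.4")

```text
t: 39.35
ee_pos: [0.5003, -0.1994, 0.0506]
ee_rot: [[0.037, 0.999, -0.006], [0.999, -0.037, -0.004], [-0.004, -0.006, -1.0]]
ft_force: [-13.0, -20.7, 5.5]
opening: 0.466
finger_force: 9.8
```

```bash
python3 gate.py 0.3|head -2
python3 - <<'E'
from h import *
im,d=grab_frame('side');save('s4',cv2.resize(im[190:350,230:430],None,fx=4,fy=3.7,interpolation=2))
im,d=grab_frame('top');save('t4',cv2.resize(im[200:310,270:410],None,fx=4,fy=4,interpolation=2))
E
```

```text
t 39.35 w [ 0.5003 -0.1994  0.0506] c [-0.0724 -0.1297] F [-13.  -20.7   5.5] op 41.0 ff 9.8
gate 0.34004031614649316 r 0.09728131725495509
```

View pics/s4.png

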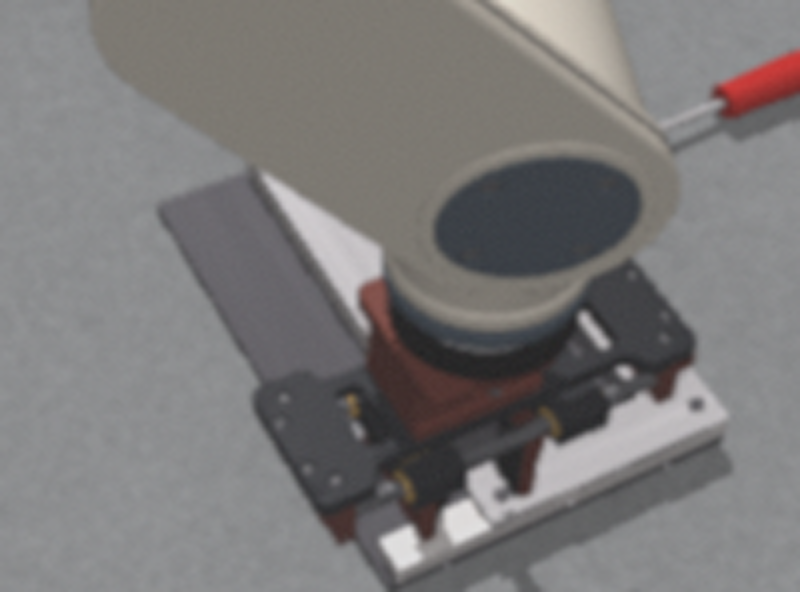

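>>> carry_out(increments="0 0 0 0 0.4; 0 0 0 0 0.4; 0 0 0 0 0.4")

```text
t: 39.7
ee_pos: [0.5038, -0.1951, 0.0505]
ee_rot: [[0.039, 0.999, -0.0], [0.999, -0.039, 0.0], [0.0, -0.0, -1.0]]
ft_force: [-1.3, -0.0, -0.5]
opening: 0.599
finger_force: 0.6
```

```bash
python3 gate.py 0.3|head -2
python3 - <<'E'
from h import *
im,d=grab_frame('wrist');save('w4',im)
E
```

```text
t 39.7 w [ 0.5038 -0.1951  0.0505] c [-0.0691 -0.1252] F [-1.3 -0.  -0.5] op 52.7 ff 0.6
gate 0.3224960173556103 r 0.0919559051900851
```

View pics/w4.png

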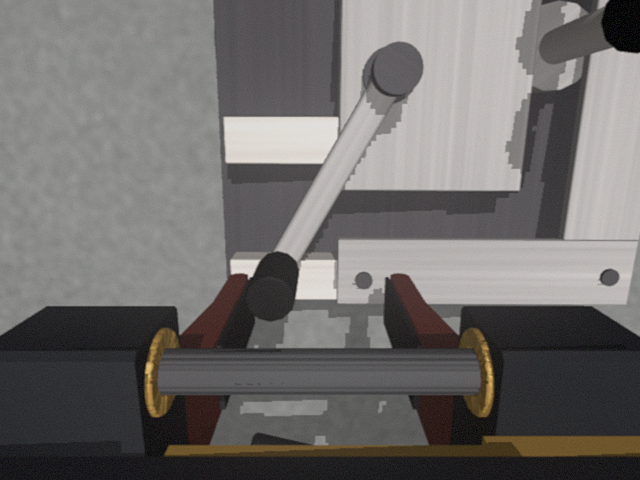

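>>> carry_out(increments="0 0.4 0 0 0.4; -0.1 0.9 0 0 0.4; -0.1 1.4 0 0 0.4; -0.2 1.9 0 0 0.4; -0.2 2.4 0 0 0.4; -0.2 2.9 0 0 0.4; -0.2 3.3 0 0 0.4; -0.2 3.7 0 0 0.4; -0.2 4.1 0 0 0.4; -0.2 4.4 0 0 0.4; -0.2 4.6 0 0 0.4; -0.2 4.6 0 0 0.4")

```text
t: 40.75
ee_pos: [0.5494, -0.1989, 0.0505]
ee_rot: [[0.039, 0.999, -0.002], [0.999, -0.039, 0.0], [0.0, -0.002, -1.0]]
ft_force: [-2.3, -0.5, 1.9]
opening: 0.598
finger_force: 1.4
```

```bash
python3 go.py -.023,-.127,.05,c
python3 - <<'E'
from h import *
im,d=grab_frame('wrist');save('w5',im)
E
```

```text
t 40.75 w [ 0.5494 -0.1989  0.0505] c [-0.0234 -0.1271] F [-2.3 -0.5  1.9] op 52.6 ff 1.4
[-0.023, -0.127, 0.05] shift cm [0.01 0.04 0.05] turn 0.002
```

View pics/w5.png

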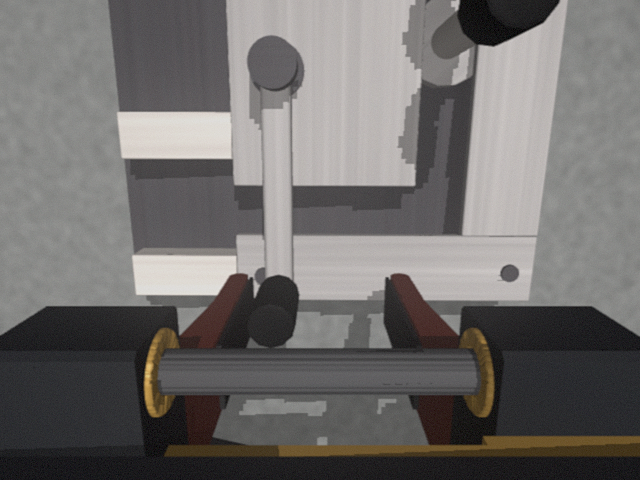

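The gate now lies almost straight across the lane, with the knob against the left finger at (272,320). A little more push should bring it onto the stop.

>>> carry_out(increments="0 0.2 0 0 0.4; 0 0.4 0 0 0.4; 0 0.5 0 0 0.4; 0 0.5 0 0 0.4; 0 0.5 0 0 0.4")

```text
t: 41.22
ee_pos: [0.5498, -0.1988, 0.0501]
ee_rot: [[0.038, 0.999, -0.01], [0.999, -0.038, 0.002], [0.001, -0.01, -1.0]]
ft_force: [-16.5, -3.7, 11.5]
opening: 0.601
finger_force: 8.3
```

```bash
python3 go.py -.023,-.127,.05,c
python3 - <<'E'
from go import *
im,d=grab_frame('wrist');C=cal('wrist');save('w6',im)
P=pts('wrist',d,C);m=(P[...,2]>.034)&(P[...,2]<.042)&(d>0);m[300:]=0;m[:,:200]=0;m[:,350:]=0;m[:95]=0
c=(P[m][:,:2]-t)@R;k=np.polyfit(c[:,1],c[:,0],1);print(m.sum(),'gate angle',np.arctan(k[0]))
E
```

```text
t 41.22 w [ 0.5498 -0.1988  0.0501] c [-0.023  -0.1271] F [-16.5  -3.7  11.5] op 52.9 ff 8.3
[-0.023, -0.127, 0.05] shift cm [0.01 0.   0.01] turn 0.003
5421 gate angle -0.002107525372214395
```

>>> carry_out(increments="0 -0.8 0 0 0.4; 0 -0.8 0 0 0.4; 0 -0.8 -4 0 0.4; 0 -0.8 -8 0 0.6; -4 -1.5 -8 0 1; -8 -2.8 -8 0 1; -12 -4 -8 0 1; -15.6 -5.1 -8 0 1; -15.6 -5.1 -8 0 1; -15.6 -5.1 -8 0 1; -15.6 -5.1 -8 0 1; -15.6 -5.1 -8 0 1")

```text
t: 42.27
ee_pos: [0.4985, -0.352, 0.1306]
ee_rot: [[0.038, 0.999, 0.0], [0.999, -0.038, 0.0], [0.0, 0.0, -1.0]]
ft_force: [0.4, 0.7, -1.0]
opening: 0.007
finger_force: 0.0
```

```bash
python3 go.py .4925,-.353,.065,w .4925,-.353,.037,w
python3 - <<'E'
from go import *
C=cal('side');im,d=grab_frame('side');save('s7',cv2.resize(im[200:460,250:510],None,fx=2.2,fy=2.2))
P=pts('side',d,C);g=im.max(2);m=(P[...,2]>.04)&(P[...,2]<.075)&(g<40)&(P[...,1]<-.3)&(P[...,1]>-.42)&(P[...,0]>.44)&(P[...,0]<.56)
if m.sum(): print(m.sum(),P[m].mean(0))
E
```

```text
t 42.27 w [ 0.4985 -0.352   0.1306] c [-0.068  -0.2822] F [ 0.4  0.7 -1. ] op 0.6 ff 0.0
[0.4925, -0.353, 0.065] shift cm [-0.13 -0.59  6.56] turn 0.003
[0.4925, -0.353, 0.037] shift cm [-0.13 -0.59  9.36] turn 0.003
```

View pics/s7.png

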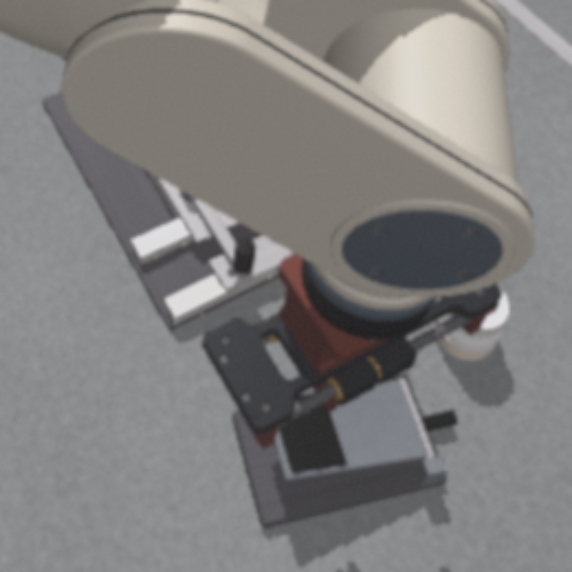

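>>> carry_out(increments="-0.1 -0.6 3 0 1; -0.1 -0.6 5.5 0 1; -0.1 -0.6 6.5 0 1; -0.1 -0.6 7 0 1; -0.1 -0.6 7.5 0 1; -0.1 -0.6 8 0 1; -0.1 -0.6 8.5 0 1; -0.1 -0.6 9 0 1; -0.1 -0.6 9 0 1")

```text
t: 43.07
ee_pos: [0.4921, -0.3537, 0.0414]
ee_rot: [[0.039, 0.999, 0.0], [0.999, -0.039, -0.0], [-0.0, 0.0, -1.0]]
ft_force: [-2.5, 2.7, 8.6]
opening: 0.007
finger_force: 4.0
```

>>> carry_out(increments="0 0 0.3 0 1; 0 0 0.6 0 1; 0 0 0.6 0 1; 0 0 0.6 0 1; 0 0 0.6 0 1; 0 0 0.6 0 1; 0 0 0.6 0 1; 0 0 0.6 0 1; 0 0 0.6 0 1; 0 0 0.6 0 1")

```text
t: 43.9
ee_pos: [0.4922, -0.3539, 0.0399]
ee_rot: [[0.039, 0.999, 0.001], [0.999, -0.039, -0.001], [-0.001, 0.001, -1.0]]
ft_force: [-13.0, 9.0, 42.7]
opening: 0.007
finger_force: 21.3
```

>>> carry_out(increments="0 0 0.6 0 1; 0 0 0 0 1; 0 0 -1 0 1; 0 0 -2 0 1; 0 0 -3 0 1; 0 0 -6 0 1; 0 0 -10 0 1; 0 0 -14 0 1; 2 -3 -15 0 1; 2 -7 -15 0 1; 2 -10 -15 0 1; 2 -10 -15 0 1")

```text
t: 44.9
ee_pos: [0.3878, -0.3282, 0.1848]
ee_rot: [[0.04, 0.999, -0.003], [0.999, -0.04, 0.002], [0.002, -0.003, -1.0]]
ft_force: [-0.7, 0.3, -0.5]
opening: 0.005
finger_force: 0.0
```

>>> carry_out(increments="-3 0 0 0 1; -7 0 0 0 1; -11 0 0 0 1; -15 0 0 0 1; -15 0 0 0 1; -15 0 0 0 1")

```text
t: 45.4
ee_pos: [0.3867, -0.4817, 0.1844]
ee_rot: [[0.041, 0.999, 0.0], [0.999, -0.041, -0.0], [-0.0, 0.0, -1.0]]
ft_force: [-0.1, 0.3, -0.4]
opening: 0.005
finger_force: 0.0
```

```bash
python3 look.py; python3 go.py 0,0,0,c|head -1
python3 - <<'E'
from h import *
im,d=grab_frame('side');save('s8',cv2.resize(im[190:450,250:510],None,fx=2.2,fy=2.2))
E
```

```text
[303. 230.] 53 w [0.6122 0.0185] c [0.0305 0.0926]
[318. 230.] 51 w [ 0.611  -0.0194] c [0.0308 0.0547]
[333. 231.] 53 w [ 0.6098 -0.0601] c [0.0312 0.014 ]
[349. 231.] 53 w [ 0.6081 -0.1001] c [ 0.0312 -0.026 ]
[627. 233.] 124 w [ 0.6046 -0.8262] c [ 0.0574 -0.7516]
[388. 260.] 36 w [ 0.5317 -0.2012] c [-0.041  -0.1302]
t 45.45 w [ 0.3866 -0.48    0.1842] c [-0.1746 -0.4147] F [ 0.3  0.3 -0.2] op 0.7 ff 0.0
```

View pics/s8.png

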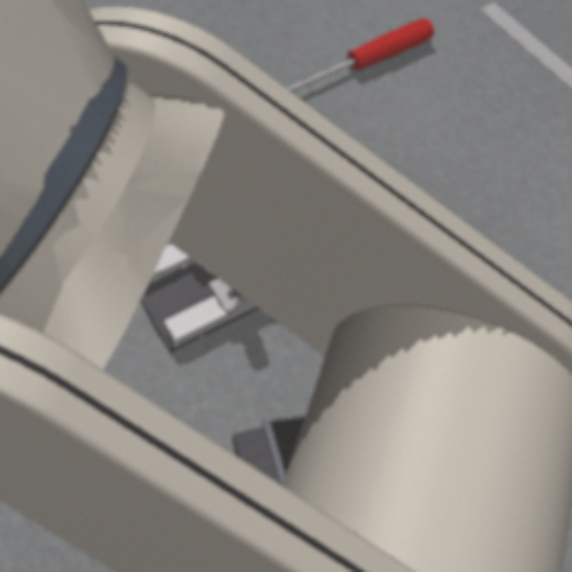

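The arm hides most of this last view. The top camera confirms four mandrels in the cross lane at carrier y of 93, 55, 14 and -26 mm, and the gate knob at its shut position.

```bash
python3 -c "
from bench import arm
print(arm.hand_in())"
```

```text
the job is handed in; nothing more can be done
None
```

I handed the job in at about 45 s, but `hand_in()` gave no verdict: four mandrels stand in the cross lane clear of the corner, the gate measured within about 0.01 rad of shut, and the pedal was then pressed to its stop for about half a second and released (its return was not confirmed by camera).

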